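Seat the punch guide plate on its locating pins

TASK

Pick up the guide plate with the red grip and lower it, without dropping it, onto the two brass pins of the dark steel stamping fixture: the large hole over the round pin, the small hole over the diamond pin, until it lies flat and fully home on the block. Let go of it, and leave the plate with the blue grip where it lies.

Things in the scene. Friction and masses are not known exactly. Their poses are not given: they have to be found in the camera images.
- red_plate_grip (a point): Plate to seat: aluminium, 180 (x) x 80 (y) x 12 mm, 0.3-0.6 kg, flat on the table; on its middle a red plastic bar 50 mm long (x), 22 wide (y), 46 tall (12 to 58 above the underside). This point: the bar's centre, 35 mm above the underside; x to the larger hole, z up. Through holes: 34 mm across at x +60, 24 mm at x -60. Pinch the bar's 22 mm width.
- fixture: Fixed dark steel block 200 (x) x 110 (y) x 20 mm; origin at the centre of its underside, z up. Two brass pins stand 30 mm above its top: round, 28 mm, at x +60; diamond, 18 (y) x 12 (x) mm, at x -60. Lower 10 mm straight, upper 20 tapering to 4-6 mm blunt tips; 3 mm play. Seated: plate on the block's top, x along x, bar's centre 55 mm above this origin. End for end it will not go home.
- blue_plate_grip (a point): Spare plate, leave alone: aluminium, 180 (x) x 80 (y) x 12 mm, 0.3-0.6 kg, flat on the table; on its middle a blue plastic bar 50 mm long (x), 22 wide (y), 46 tall (12 to 58 above the underside). This point: the bar's centre, 35 mm above the underside; x to the larger hole, z up. Holes 48 mm from the middle: does not fit.
There are look-alikes about, which are no part of the job. What is shaped like the part that bears red_plate_grip but green is not meant. Leave any orange look-alike of the fixture alone.

How it is judged:
On the way:
1. the red-gripped plate is lowered by the gripper until the pins' tips are in its holes, while still held (x of red_plate_grip in the frame of fixture between -0.015 and 0.015 m and y of red_plate_grip in the frame of fixture between -0.015 and 0.015 m and z of red_plate_grip in the frame of fixture between 0.03 and 0.082 m and angle between the x axis of red_plate_grip and the x axis of fixture, either way round below 0.17 rad and contact force between red_plate and the fingers above 0.5 N), for 0.05 s.
At the end, for the whole second after the job is handed in: The red-gripped plate rests released on the fixture, both pins through its holes, its middle within 10 mm of the block's middle along each axis, its long axis within 10 degrees of the fixture's, flat within 3 degrees, its underside within 4 mm of the block's top, and at rest (x of red_plate_grip in the frame of fixture between -0.01 and 0.01 m and y of red_plate_grip in the frame of fixture between -0.01 and 0.01 m and z of red_plate_grip in the frame of fixture between 0.05 and 0.059 m and angle between the x axis of red_plate_grip and the x axis of fixture, either way round below 0.17 rad and angle between red_plate_grip's own z axis and vertical below 0.05 rad and linear speed of red_plate below 0.02 m/s); the robot touches nothing.
It fails at once if the blue-gripped plate is moved by more than 30 mm (distance of blue_plate_grip from where it was at the start of the episode above 0.03 m).
It also fails if it takes over 45 s, if anything falls off the work surface, if the arm or the gripper's body presses on something with over 40 N, if the wrist force passes 120 N, or if a joint passes its speed limit or range.

ROBOT

A 6-joint arm with a two-finger parallel gripper is mounted at the origin on the work surface. World frame = base frame: x ahead of the robot, y to its left, z up, the work surface at z = 0. Lengths are in m, angles in rad, forces in N, time in s.
With the tool pointing down it reaches from about 0.325 to 0.9 m from the base axis. Payload 6.1 kg.
Tool frame: the origin (TCP) lies between the finger pads; the fingertips stand 17 mm ahead of it and the grasp point (between the pads) lies 2 mm behind it (bot.tip_extent is the distance from the TCP to the fingertips, in m); z points along the fingers, y is the line along which they close (so a half turn about z gives the same grasp; the last joint's range is limited). The gripper opens to 87 mm and grips with 3 to 60 N. Pads are 19 mm wide; open, the fingers measure 117 mm over their backs; the gripper's body (75 mm by 190 mm) begins 51 mm behind the grasp point.
Start: joints at [-1.308, 0.22, 1.526, -0, 1.395, -0.126], TCP at [0.237, -0.578, 0.24] pointing down, gripper open.
Joint ranges: [-2.98, 2.98], [-0.91, 2.08], [0.09, 2.57], [-1.24, 4.39], [0.2, 2.65], [-2.68, 2.68]. Speed limits (rad/s): [2.57, 2.57, 3.01, 3.14, 3.14, 3.14].

INTERFACE

Orientations are given as a rotation vector (axis times angle).
In Python, from workcell import telemetry, optics, bot, spotter gives the robot as it stands.
- The arm moves only by the tool jog_arm, never from a script. Its argument "motion" is a list that holds one entry, the list of rows, each a list of 7 numbers: the shift along the tool's x, y, z as a fraction of full scale, then the turn, a rotation vector about the tool's x, y, z as a fraction of full scale, then the closure, from 0 (fully open) to 1 (shut). A call has 1 to 5 rows; each row shifts and turns the commanded pose from where the row before left it, along the tool's axes as they then stand; what a row does not reach is not made up. Full scale, the value 1, is 5 cm for a shift and 0.1 rad for a turn. A row lasts 1/10 s, in which the tool goes at most 50 mm and 8.59 degrees, less where a joint would pass 70% of its speed; a pose out of reach is approached as far as the arm can. A call with a number of a shift or a turn outside -1 to 1 is refused whole. A call with a gripper value outside its range is refused whole. The fingers move at their own pace and stop on an object; "force" is the grip in N (left out, the last holds). Time passes only in rows, so rows that do not move let the fingers close. It gives the time, the measured TCP pose, the force, the opening and the grip force at its end, in the units of the state.
- telemetry.state(): the state, without advancing time (a new reading comes with each control period).
- optics.get_image(name): name is "scene" or "top" or "wrist"; returns the picture (384x512x3 uint8, blue, green, red); there is no depth.
- optics.camera_params(name): a dict with "fx", "fy", "cx", "cy" (pixels), "position" and "orientation" of the camera in the world. Camera axes: x right, y down, z forward; pixel columns grow to the right and rows downward; lengths in m; the calibration is good to about 2 mm. A picture is of the moment at which its call begins: read the wrist's pose just before it. camera_params takes no time and is no camera call; for the wrist camera it gives the pose at the moment of the call.
- bot.close_job(): hands the job in; it is judged then, once.
Trained networks look in the newest picture that a camera, given by its name, has taken for a name from the list of things; names that differ only in an ending like _2 or _b are one class to them, and where a whole thing is asked for, a point or a joint stands for the part that bears it (a point fixed in the world has none). Each returns a list of dicts, best first, with "score" (0 to 1); they miss things now and then, are a little off and sometimes report something else, mostly with a low value. They report only what shows in the picture. A call takes as long as a camera call. They do not tell look-alikes from the thing itself.
- spotter.masks_of(name, camera): "mask" (384x512 bool, what is visible of it).
- spotter.landmark_of(name, camera): "point" ([x, y, z] in m, in world coordinates, good to about 4 mm: a listed point, or the origin of a listed thing).
The state is a dict: "time_s": time; "joints": joint angles; "joint_velocities": joint speeds; "tau": joint torques, N m; "tcp_pos": TCP position; "tcp_rot": TCP orientation; "contact_force": force on the tool from outside, world axes, zero at the start; "wrist_torque": the same for the moment, N m; "opening": opening from 0.0 (shut) to 1.0 (fully open); "grasp_force": force on a finger pad.
Only numpy, scipy, OpenCV 4.12 (cv2) and the standard library are available. Lean on these libraries where they do the work, as an engineer would, in place of code of your own. Each camera call takes 0.05 s, during which the arm holds its last target. There are 200 camera calls.

## Working session

There is one attempt and no reset: what is moved stays moved. The work goes in short steps, Python scripts to look and compute and a tool call to move; the robot and the scene stay as the last step left them, time stands still between calls to the robot, and variables do not carry over. Pictures are saved under pics/ and viewed, at most 10 in all, crops included, and the job is handed in when it is done.

Besides the shell and the picture viewer there is one more tool, called after "Call:" by a JSON object that holds its "fn" and its "kwargs". jog_arm: Moves the arm, as the interface text tells. Its arguments: {"type":"object","properties":{"motion":{"type":"array"},"force":{"type":"number"}},"required":["motion"]}

```bash
mkdir -p pics
cat > h.py <<'E'
import numpy as np, cv2
from scipy.spatial.transform import Rotation as R
from workcell import telemetry, optics, bot, spotter
def cam(n):
    p=optics.camera_params(n); o=np.array(p["orientation"])
    M=R.from_rotvec(o).as_matrix() if o.size==3 else (o if o.shape==(3,3) else R.from_quat(o).as_matrix())
    return p,M,np.array(p["position"])
def ray(n,u,v,z):
    p,M,t=cam(n); d=M@np.array([(u-p["cx"])/p["fx"],(v-p["cy"])/p["fy"],1]); return t+d*(z-t[2])/d[2]
def proj(n,X):
    p,M,t=cam(n); c=M.T@(np.array(X)-t); return np.array([p["fx"]*c[0]/c[2]+p["cx"],p["fy"]*c[1]/c[2]+p["cy"]])
E
python3 - <<'E'
from h import *
im=optics.get_image("top"); cv2.imwrite("pics/top.png",cv2.resize(im,(800,600)))
print(optics.camera_params("top"),optics.camera_params("wrist"))
for n in ["red_plate_grip","fixture","blue_plate_grip"]:
    for d in spotter.landmark_of(n,"top"): print(n,d, proj("top",d["point"]))
print(telemetry.state())
E
```

```text
{'fx': 428.26761686347197, 'fy': 428.26761686347197, 'cx': 250.99450697855704, 'cy': 194.96586818739826, 'position': array([ 0.26714438, -0.04976011,  1.02606357]), 'orientation': array([-2.1239611 ,  2.15878598, -0.16499999])} {'fx': 281.8394245261605, 'fy': 281.8394245261605, 'cx': 257.0674134161606, 'cy': 194.4059409486307, 'position': array([ 0.30154459, -0.55251077,  0.38312962]), 'orientation': array([ 2.42748673, -1.62706022, -0.21103687])}
red_plate_grip {'point': [0.3186, -0.4274, 0.036], 'score': 0.95} [415.0327478 236.0591445]
red_plate_grip {'point': [0.5053, -0.2807, 0.0353], 'score': 0.91} [347.22326979 158.15547955]
fixture {'point': [0.2293, 0.2725, -0.0037], 'score': 0.9} [115.33996972 279.78391516]
fixture {'point': [0.5527, 0.2567, -0.0018], 'score': 0.74} [125.71889544 146.52914816]
blue_plate_grip {'point': [0.5307, 0.0116, 0.0348], 'score': 0.75} [223.94324708 149.77722946]
blue_plate_grip {'point': [0.5512, 0.2564, -0.0009], 'score': 0.25} [125.71722957 147.02013702]
{'time_s': 0.2, 'joints': array([-1.30809915e+00,  2.20938177e-01,  1.52717654e+00,  2.20044614e-06,
        1.39467363e+00, -1.26095189e-01]), 'joint_velocities': array([-0.00147991, -0.00316019, -0.00244674, -0.0006837 ,  0.00115382,
        0.00152462]), 'tau': array([ 1.55975933e-03, -4.94561434e+01, -3.87390983e+01,  7.00017298e-02,
        5.37592219e-02, -9.51117704e-05]), 'tcp_pos': array([ 0.23682648, -0.57800922,  0.23884564]), 'tcp_rot': array([-3.08124869e+00, -6.06643354e-01,  1.24740558e-04]), 'contact_force': array([ 0.74249406, -0.53065942,  0.22247811]), 'wrist_torque': array([ 0.00907371, -0.00962053,  0.00929252]), 'grasp_force': 0.0, 'opening': 1.0025968486140455}
```

View pics/top.png

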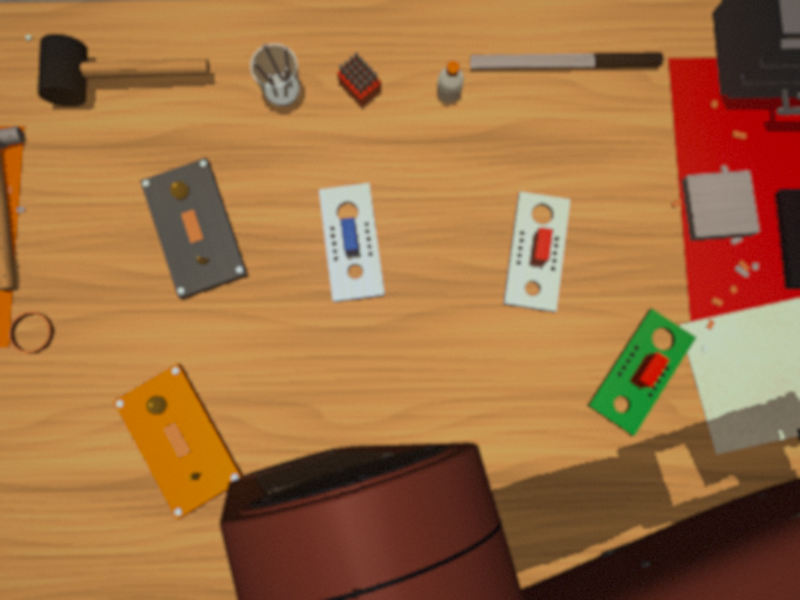

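The picture shows these candidates (800x600 pixels):
- Red-grip aluminium plate at (541,245), which is the one I want. Its large hole is at (542,213) and its small hole at (532,288).
- Green plate with a red grip at (652,370), a look-alike.
- Blue-grip plate at (350,237), the spare.
- Dark fixture at (192,227), the target. Its round pin is at (179,189) and its diamond pin at (203,260).
- Orange fixture at (177,440), a look-alike.

I'll check the choice in one crop and compute the poses.

Run:
```python
from h import *
im=cv2.imread("pics/top.png"); 
a=cv2.resize(im[170:330,480:640],(400,400),interpolation=3);b=cv2.resize(im[150:310,120:280],(400,400),interpolation=3)
cv2.imwrite("pics/c.png",np.hstack([a,b]))
s=.64
def P(u,v,z): return ray("top",u*s,v*s,z)
L=P(542,213,.006);S=P(532,288,.006);print("plate",L,S,(L+S)/2,np.linalg.norm(L-S),np.degrees(np.arctan2(*(L-S)[1::-1])))
L=P(179,189,.045);S=P(203,260,.045);print("fix",L,S,(L+S)/2,np.linalg.norm(L-S),np.degrees(np.arctan2(*(L-S)[1::-1])))
q=[P(*x,.02) for x in [(146,183),(204,162),(239,270),(181,291)]];print(np.mean(q,0))
d=q[0]+q[1]-q[2]-q[3];print(np.degrees(np.arctan2(d[1],d[0])))
T=R.from_rotvec(telemetry.state()["tcp_rot"]).as_matrix();print(T.round(3))
```

```text
plate [ 0.56745015 -0.28947268  0.006     ] [ 0.44774523 -0.26794223  0.006     ] [ 0.50759769 -0.27870746  0.006     ] 0.12162576864602985 -10.19635542143757
fix [0.60293029 0.2711399  0.045     ] [0.49154985 0.23152693 0.045     ] [0.54724007 0.25133342 0.045     ] 0.11821501839532328 19.578164876587355
[0.55180839 0.25668566 0.02      ]
18.88305655334
[[ 0.925  0.379 -0.   ]
 [ 0.379 -0.925  0.001]
 [ 0.    -0.001 -1.   ]]
```

View pics/c.png

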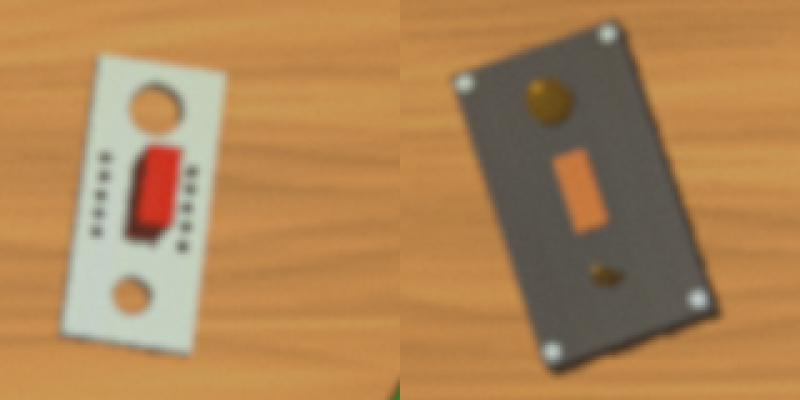

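The crop confirms it: aluminium plate with the red bar, large hole towards +x, and the dark fixture with its round pin also towards +x. I'll go above the plate.

Call:
{"fn": "jog_arm", "kwargs": {"motion": [[[0.73, -0.35, 0.08, 0, 0, 0, 0], [0.73, -0.35, 0.08, 0, 0, 0, 0], [0.73, -0.35, 0.08, 0, 0, 0, 0], [0.73, -0.35, 0.08, 0, 0, 0, 0], [0.73, -0.35, 0.08, 0, 0, 0, 0]]]}}

```text
time_s: 0.7
tcp_pos: [0.3734, -0.4268, 0.2192]
tcp_rot: [-3.082, -0.606, 0.0]
contact_force: [-0.3, 0.3, 0.8]
opening: 1.0
grasp_force: 0.0
```

Call:
{"fn": "jog_arm", "kwargs": {"motion": [[[0.73, -0.35, 0.08, 0, 0, 0, 0], [0.73, -0.35, 0.08, 0, 0, 0, 0], [0.73, -0.35, 0.08, 0, 0, 0, 0], [0.73, -0.35, 0.08, 0, 0, 0, 0], [0.73, -0.35, 0.08, 0, 0, 0, 0]]]}}

```text
time_s: 1.2
tcp_pos: [0.5092, -0.2766, 0.1993]
tcp_rot: [3.082, 0.607, -0.0]
contact_force: [0.2, 0.1, -0.2]
opening: 1.002
grasp_force: 0.0
```

Call:
{"fn": "jog_arm", "kwargs": {"motion": [[[0, 0, 0, 0, 0, 0.95, 0], [0, 0, 0, 0, 0, 0.95, 0], [0, 0, 0, 0, 0, 0.95, 0], [0, 0, 0, 0, 0, 0.95, 0], [0, 0, 0, 0, 0, 0.95, 0]]]}}

```text
time_s: 1.7
tcp_pos: [0.5083, -0.2778, 0.1993]
tcp_rot: [-3.138, 0.141, 0.001]
contact_force: [0.3, -0.6, -0.0]
opening: 0.998
grasp_force: 0.0
```

Call:
{"fn": "jog_arm", "kwargs": {"motion": [[[0, 0, 0, 0, 0, 0.9, 0], [0, 0, 0, 0, 0, 0, 0], [0, 0, 0, 0, 0, 0, 0]]]}}

```text
time_s: 2.0
tcp_pos: [0.5082, -0.278, 0.1994]
tcp_rot: [-3.13, 0.273, 0.0]
contact_force: [0.0, -0.1, -0.2]
opening: 0.999
grasp_force: 0.0
```

```bash
cat >> h.py <<'E'
def togo(x,y,z,yaw):
    "remaining shift in tool axes (units of 5cm) and turn (units of .1 rad) to TCP x,y,z with tool x at yaw deg, tool down"
    s=telemetry.state();T=R.from_rotvec(s["tcp_rot"]).as_matrix();yw=np.radians(yaw)
    G=np.array([[np.cos(yw),np.sin(yw),0],[np.sin(yw),-np.cos(yw),0],[0,0,-1]])
    print("tcp",s["tcp_pos"].round(4),"yaw",np.degrees(np.arctan2(T[1,0],T[0,0])).round(2),"t",s["time_s"],"j6",s["joints"][5].round(2))
    print("shift",(T.T@(np.array([x,y,z])-s["tcp_pos"])/.05).round(3),"turn",(R.from_matrix(T.T@G).as_rotvec()/.1).round(3))
E
python3 - <<'E'
from h import *
im=optics.get_image("wrist");cv2.imwrite("pics/w1.png",im)
for d in spotter.landmark_of("red_plate_grip","wrist"): print(d, proj("wrist",d["point"]))
togo(.507,-.279,.2,-10.2)
E
```

```text
{'point': [0.5048, -0.2774, 0.0357], 'score': 0.94} [256.4882061  188.19258784]
tcp [ 0.5083 -0.278   0.1994] yaw -10.0 t 2.1 j6 1.11
shift [-0.021  0.024 -0.011] turn [-0.001  0.002  0.036]
```

View pics/w1.png

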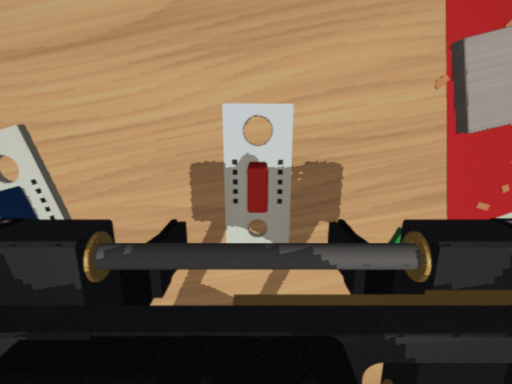

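The wrist view shows the plate lined up with the tool: large hole at (258,131), small hole at (257,228), bar at (258,188).

Run:
```python
from h import *
L=ray("wrist",257.8,131,.012);S=ray("wrist",257.2,228,.012);print(L,S,(L+S)/2,np.degrees(np.arctan2(*(L-S)[1::-1])))
im=cv2.imread("pics/w1.png").astype(int);m=((im[...,2]>90)&(im[...,1]<40)&(im[...,0]<50));m[:,:230]=0;m[:,285:]=0
v,u=np.nonzero(m);print(u.min(),u.max(),v.min(),v.max())
print(ray("wrist",(u.min()+u.max())/2,v.min(),.058),ray("wrist",(u.min()+u.max())/2,v.max(),.058))
togo(.5055,-.2783,.036,-10)
```

```text
[ 0.56557374 -0.28959235  0.012     ] [ 0.44843174 -0.26836218  0.012     ] [ 0.50700274 -0.27897726  0.012     ] -10.272468533402245
248 266 166 211
[ 0.53290255 -0.28290362  0.058     ] [ 0.48533081 -0.27455773  0.058     ]
tcp [ 0.5083 -0.278   0.1994] yaw -10.0 t 2.1 j6 1.11
shift [-0.053  0.015  3.269] turn [-0.001  0.002  0.001]
```

Call:
{"fn": "jog_arm", "kwargs": {"motion": [[[-0.03, 0.02, 0.8, 0, 0, 0.03, 0], [0, 0, 0.8, 0, 0, 0, 0], [0, 0, 0.8, 0, 0, 0, 0.2], [0, 0, 0.5, 0, 0, 0, 0.3], [0, 0, 0.35, 0, 0, 0, 0.4]]], "force": 40}}

```text
time_s: 2.6
tcp_pos: [0.5053, -0.2778, 0.0343]
tcp_rot: [-3.127, 0.279, 0.005]
contact_force: [0.1, -0.7, 0.4]
opening: 0.809
grasp_force: 0.0
```

Call:
{"fn": "jog_arm", "kwargs": {"motion": [[[0, 0, 0, 0, 0, 0, 1], [0, 0, 0, 0, 0, 0, 1], [0, 0, 0, 0, 0, 0, 1], [0, 0, 0, 0, 0, 0, 1], [0, 0, 0, 0, 0, 0, 1]]], "force": 40}}

```text
time_s: 3.1
tcp_pos: [0.5074, -0.2793, 0.0383]
tcp_rot: [3.128, -0.281, 0.003]
contact_force: [-0.4, 0.3, 0.2]
opening: 0.358
grasp_force: 0.0
```

Call:
{"fn": "jog_arm", "kwargs": {"motion": [[[0, 0, 0, 0, 0, 0, 1], [0, 0, 0, 0, 0, 0, 1], [0, 0, 0, 0, 0, 0, 1], [0, 0, 0, 0, 0, 0, 1]]], "force": 40}}

```text
time_s: 3.5
tcp_pos: [0.5071, -0.2788, 0.0378]
tcp_rot: [3.129, -0.281, 0.001]
contact_force: [-0.3, 3.3, 6.2]
opening: 0.246
grasp_force: 40.0
```

Call:
{"fn": "jog_arm", "kwargs": {"motion": [[[0, 0, -0.2, 0, 0, 0, 1], [0, 0, -0.5, 0, 0, 0, 1], [0, 0, -0.8, 0, 0, 0, 1], [0, 0, -0.8, 0, 0, 0, 1], [0, 0, -0.5, 0, 0, 0, 1]]]}}

```text
time_s: 4.0
tcp_pos: [0.5071, -0.2793, 0.18]
tcp_rot: [3.127, -0.281, 0.003]
contact_force: [0.6, 0.5, -3.4]
opening: 0.251
grasp_force: 40.0
```

Run:
```python
from h import *
togo(.552,.2565,.18,19.2); s=telemetry.state(); print(s["opening"],s["grasp_force"],s["contact_force"])
```

```text
tcp [ 0.5071 -0.2793  0.18  ] yaw -10.27 t 4.0 j6 1.11
shift [ -1.027 -10.705  -0.017] turn [ 0.02  -0.018 -5.143]
0.2513573913301252 39.99833459274669 [ 0.60828944  0.49281408 -3.42484304]
```

Call:
{"fn": "jog_arm", "kwargs": {"motion": [[[-0.04, -0.4, 0, 0, 0, 0, 1], [-0.07, -0.7, 0, 0, 0, 0, 1], [-0.07, -0.75, 0, 0, 0, 0, 1], [-0.07, -0.75, 0, 0, 0, 0, 1], [-0.07, -0.75, 0, 0, 0, 0, 1]]]}}

```text
time_s: 4.5
tcp_pos: [0.5199, -0.1097, 0.1765]
tcp_rot: [-3.129, 0.282, 0.002]
contact_force: [0.1, 0.3, -4.3]
opening: 0.25
grasp_force: 40.0
```

Call:
{"fn": "jog_arm", "kwargs": {"motion": [[[-0.07, -0.75, 0, 0, 0, 0, 1], [-0.07, -0.75, 0, 0, 0, 0, 1], [-0.07, -0.75, 0, 0, 0, 0, 1], [-0.07, -0.75, 0, 0, 0, 0, 1], [-0.07, -0.75, 0, 0, 0, 0, 1]]]}}

```text
time_s: 5.0
tcp_pos: [0.5361, 0.0779, 0.1765]
tcp_rot: [3.128, -0.281, -0.002]
contact_force: [1.0, -0.4, -4.4]
opening: 0.249
grasp_force: 40.0
```

Call:
{"fn": "jog_arm", "kwargs": {"motion": [[[-0.07, -0.75, 0, 0, 0, 0, 1], [-0.07, -0.75, 0, 0, 0, 0, 1], [-0.07, -0.75, 0, 0, 0, 0, 1], [-0.07, -0.75, 0, 0, 0, 0, 1], [-0.08, -0.6, 0, 0, 0, 0, 1]]]}}

```text
time_s: 5.5
tcp_pos: [0.5506, 0.2585, 0.1763]
tcp_rot: [3.129, -0.28, -0.002]
contact_force: [0.0, 0.1, -4.1]
opening: 0.25
grasp_force: 40.0
```

Call:
{"fn": "jog_arm", "kwargs": {"motion": [[[0, 0, 0, 0, 0, -0.9, 1], [0, 0, 0, 0, 0, -0.9, 1], [0, 0, 0, 0, 0, -0.9, 1], [0, 0, 0, 0, 0, -0.9, 1], [0, 0, 0, 0, 0, -0.9, 1]]]}}

```text
time_s: 6.0
tcp_pos: [0.5505, 0.2564, 0.1761]
tcp_rot: [3.111, 0.43, -0.003]
contact_force: [0.8, -0.5, -4.8]
opening: 0.244
grasp_force: 40.0
```

Call:
{"fn": "jog_arm", "kwargs": {"motion": [[[0, 0, 0, 0, 0, -0.64, 1], [0, 0, 0, 0, 0, 0, 1], [0, 0, 0, 0, 0, 0, 1]]]}}

```text
time_s: 6.3
tcp_pos: [0.5509, 0.2565, 0.1765]
tcp_rot: [3.098, 0.52, -0.002]
contact_force: [-0.2, -0.2, -3.7]
opening: 0.245
grasp_force: 40.0
```

Run:
```python
from h import *
togo(.552,.2565,.18,19.2); s=telemetry.state(); print(s["opening"],s["grasp_force"],s["contact_force"])
w=optics.get_image("wrist");print(spotter.landmark_of("red_plate_grip","wrist"),spotter.landmark_of("fixture","wrist"))
c=optics.get_image("scene");print(spotter.landmark_of("red_plate_grip","scene"),spotter.landmark_of("fixture","scene"))
t=optics.get_image("top");print(spotter.landmark_of("fixture","top"),spotter.landmark_of("red_plate_grip","top"))
cv2.imwrite("pics/w2.png",w);cv2.imwrite("pics/s2.png",c);cv2.imwrite("pics/t2.png",t)
cv2.imwrite("pics/ws2.png",np.hstack([cv2.resize(w[:,100:412],(400,492)),cv2.resize(c[:,100:412],(400,492))]))
```

```text
tcp [0.5509 0.2565 0.1765] yaw 19.07 t 6.3 j6 1.54
shift [ 0.02   0.008 -0.07 ] turn [ 0.001  0.013 -0.022]
0.2448119179007782 39.999576298796455 [-0.20048008 -0.19188834 -3.74651072]
[{'point': [0.55, 0.2559, 0.1757], 'score': 0.58}] []
[{'point': [0.3126, -0.4268, 0.0355], 'score': 0.9}, {'point': [0.5485, 0.2603, 0.174], 'score': 0.69}] [{'point': [0.553, 0.2573, -0.0018], 'score': 0.89}]
[{'point': [0.553, 0.2599, -0.004], 'score': 0.86}, {'point': [0.2311, 0.2723, -0.0026], 'score': 0.57}] [{'point': [0.3211, -0.4274, 0.0362], 'score': 0.71}, {'point': [0.5496, 0.2547, 0.1743], 'score': 0.64}]
```

View pics/w2.png

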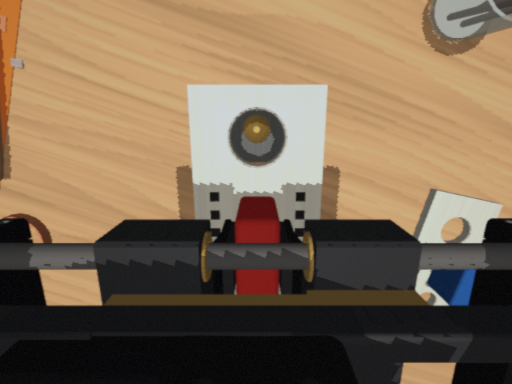

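The round pin's tip shows at (256,129), through the large hole centred at (257,136).

Run:
```python
from h import *
im=cv2.imread("pics/w2.png").astype(int)
b=(im[...,2]-im[...,0]>60)[110:160,225:290];v,u=np.nonzero(b);print("pin",u.min()+225,u.max()+225,v.min()+110,v.max()+110)
w=(im.min(2)>150)[90:180,200:315].astype(np.uint8)*255;cs,h=cv2.findContours(w,cv2.RETR_CCOMP,cv2.CHAIN_APPROX_NONE)
c=max((c for c,k in zip(cs,h[0]) if k[3]>=0),key=cv2.contourArea);e=cv2.fitEllipse(c);print(e)
H=ray("wrist",e[0][0]+200,e[0][1]+90,.1507);P=ray("wrist",256.3,129.5,.05)
y=np.radians(19.1);A=np.array([[np.cos(y),np.sin(y)],[np.sin(y),-np.cos(y)]]).T
t=telemetry.state()["tcp_pos"]
print("hole",H,"tool-rel",A@(H-t)[:2],"pin",P,"pin rel",A@(P-t)[:2])
cv2.imwrite("pics/s2c.png",cv2.resize(cv2.imread("pics/s2.png"),(800,600)))
# fixture by top: mark predicted pins for my pose
for c in ["top"]:
  for X in [(.06,0,.05),(-.06,0,.05)]:
    q=np.array([.552+X[0]*np.cos(y),.2565+X[0]*np.sin(y),.05]);print(c,proj(c,q)/.64)
```

```text
pin 244 268 121 141
((56.861080169677734, 46.84028244018555), (58.42528533935547, 59.62593078613281), 174.5828094482422)
hole [0.60855751 0.27584593 0.1507    ] tool-rel [0.06023434 0.00074439] pin [0.60957056 0.27677145 0.05      ] pin rel [0.06149446 0.0002013 ]
top [174.79543303 184.33547831]
top [198.55127233 256.86583388]
```

Call:
{"fn": "jog_arm", "kwargs": {"motion": [[[0.02, 0, 0.4, 0, 0, -0.02, 1], [0, 0, 0.5, 0, 0, 0, 1], [0, 0, 0.5, 0, 0, 0, 1], [0, 0, 0.3, 0, 0, 0, 1], [0, 0, 0.1, 0, 0, 0, 1]]]}}

```text
time_s: 7.25
tcp_pos: [0.5509, 0.2567, 0.0848]
tcp_rot: [3.097, 0.526, -0.006]
contact_force: [0.4, 0.7, -4.1]
opening: 0.249
grasp_force: 40.0
```

Call:
{"fn": "jog_arm", "kwargs": {"motion": [[[0, 0, 0.08, 0, 0, 0, 1], [0, 0, 0.08, 0, 0, 0, 1], [0, 0, 0.08, 0, 0, 0, 1], [0, 0, 0, 0, 0, 0, 1]]]}}

```text
time_s: 7.65
tcp_pos: [0.5524, 0.2572, 0.0752]
tcp_rot: [-3.097, -0.526, -0.0]
contact_force: [-0.3, -0.4, -4.5]
opening: 0.25
grasp_force: 40.0
```

Run:
```python
from h import *
togo(.552,.2565,.0578,19.2); s=telemetry.state(); print(s["contact_force"],s["wrist_torque"])
w=optics.get_image("wrist");cv2.imwrite("pics/w3.png",w)
```

```text
tcp [0.5524 0.2572 0.0752] yaw 19.29 t 7.65 j6 1.54
shift [-0.013  0.01   0.347] turn [ 0.    -0.002  0.017]
[-0.30910402 -0.44487498 -4.54123667] [ 0.01348612 -0.00047041 -0.02315023]
```

View pics/w3.png

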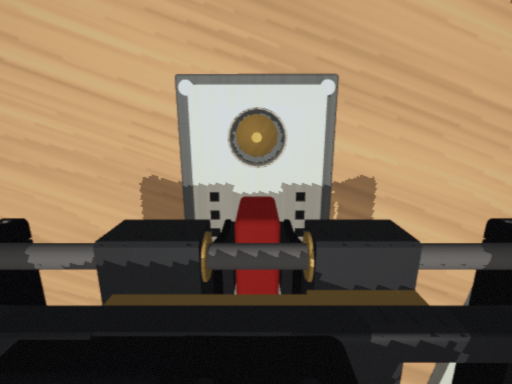

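The pin tip at (257,137) sits in the middle of the hole at (257,137), and the plate lies square over the block with no contact force. I'll lower it the rest of the way.

Call:
{"fn": "jog_arm", "kwargs": {"motion": [[[0, 0, 0.08, 0, 0, 0, 1], [0, 0, 0.08, 0, 0, 0, 1], [0, 0, 0.08, 0, 0, 0, 1], [0, 0, 0.06, 0, 0, 0, 1], [0, 0, 0, 0, 0, 0, 1]]]}}

```text
time_s: 8.2
tcp_pos: [0.5517, 0.257, 0.0592]
tcp_rot: [3.097, 0.526, -0.002]
contact_force: [0.1, 0.4, -4.4]
opening: 0.249
grasp_force: 40.0
```

Call:
{"fn": "jog_arm", "kwargs": {"motion": [[[0, 0, 0.03, 0, 0, 0, 1], [0, 0, 0.02, 0, 0, 0, 1], [0, 0, 0, 0, 0, 0, 1]]]}}

```text
time_s: 8.5
tcp_pos: [0.5525, 0.2572, 0.0578]
tcp_rot: [-3.097, -0.527, -0.001]
contact_force: [-0.9, 0.2, -2.7]
opening: 0.249
grasp_force: 40.0
```

Contact is starting at the expected height (TCP 0.0578). I'll release, opening in place, then go up.

Call:
{"fn": "jog_arm", "kwargs": {"motion": [[[0, 0, 0.02, 0, 0, 0, 1], [0, 0, 0, 0, 0, 0, 0.6], [0, 0, 0, 0, 0, 0, 0.4], [0, 0, 0, 0, 0, 0, 0.4], [0, 0, 0, 0, 0, 0, 0.4]]]}}

```text
time_s: 9.0
tcp_pos: [0.5526, 0.2572, 0.0567]
tcp_rot: [-3.097, -0.527, -0.001]
contact_force: [0.7, 0.2, 0.3]
opening: 0.527
grasp_force: 0.0
```

Call:
{"fn": "jog_arm", "kwargs": {"motion": [[[0, 0, 0, 0, 0, 0, 0.2], [0, 0, 0, 0, 0, 0, 0.2], [0, 0, -0.2, 0, 0, 0, 0.2], [0, 0, -0.6, 0, 0, 0, 0.2], [0, 0, -0.8, 0, 0, 0, 0.2]]]}}

```text
time_s: 9.5
tcp_pos: [0.5506, 0.2566, 0.1356]
tcp_rot: [3.096, 0.526, -0.007]
contact_force: [0.2, -0.4, 1.3]
opening: 0.796
grasp_force: 0.0
```

Call:
{"fn": "jog_arm", "kwargs": {"motion": [[[0, 0, -0.8, 0, 0, 0, 0.2], [0, 0, -0.6, 0, 0, 0, 0.2], [0, 0, 0, 0, 0, 0, 0.2], [0, 0, 0, 0, 0, 0, 0.2]]]}}

```text
time_s: 9.9
tcp_pos: [0.5528, 0.2574, 0.2081]
tcp_rot: [-3.097, -0.527, -0.004]
contact_force: [-1.2, 0.3, 0.8]
opening: 0.803
grasp_force: 0.0
```

Run:
```python
from h import *
togo(.552,.2565,.0578,19.2)
w=optics.get_image("wrist");print(spotter.landmark_of("red_plate_grip","wrist"))
s=optics.get_image("scene");print(spotter.landmark_of("red_plate_grip","scene"),spotter.landmark_of("blue_plate_grip","scene"))
u,v=proj("scene",[.55,.257,.04]).astype(int);u=np.clip(u,60,452);v=np.clip(v,60,324)
cv2.imwrite("pics/f.png",np.hstack([cv2.resize(w[:300,106:406],(400,400)),cv2.resize(s[v-60:v+60,u-60:u+60],(400,400),interpolation=3)]))
```

```text
tcp [0.5528 0.2574 0.2081] yaw 19.3 t 9.9 j6 1.54
shift [-0.03   0.011  3.005] turn [ 0.001 -0.026  0.018]
[{'point': [0.5501, 0.2568, 0.0552], 'score': 0.92}]
[{'point': [0.5474, 0.2587, 0.0541], 'score': 0.69}, {'point': [0.3145, -0.4304, 0.0369], 'score': 0.62}] [{'point': [0.5295, 0.0118, 0.0347], 'score': 0.6}]
```

View pics/f.png

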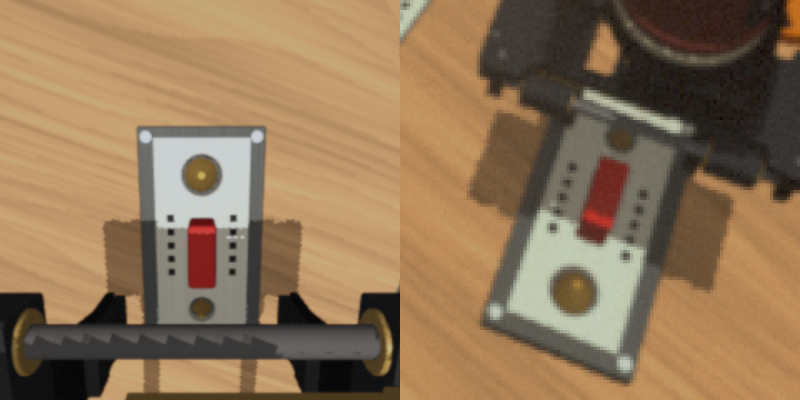

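The plate lies flat on the block with both pins through its holes: round pin at (201,175), diamond pin at (201,308). The gripper is clear of it.

```bash
python3 -c "
from workcell import bot
print(bot.close_job())"
```

```text
the job is handed in; nothing more can be done
None
```

The red-gripped plate is seated flat on the dark fixture with both pins through its holes and has been released; the blue plate was not touched, and the job is handed in (no verdict was returned).

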